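Take the worn sleeve off the spindle sander with the left-hand nut

ROBOT

A 7-joint arm with a two-finger parallel gripper is mounted at the origin on the work surface. World frame = base frame: x ahead of the robot, y to its left, z up, the work surface at z = 0. Lengths are in m, angles in rad, forces in N, time in s.
With the tool pointing down it reaches from about 0.425 to 0.925 m from the base axis. Payload 6.8 kg.
Tool frame: the origin (TCP) lies on the mounting face of the last link; the fingertips stand 173 mm ahead of it and the grasp point (between the pads) lies 155 mm ahead of it; z points along the fingers, y is the line along which they close (so a half turn about z gives the same grasp; the last joint's range is limited). The gripper opens to 85 mm and grips with 20 to 120 N. Pads are 22 mm wide; open, the fingers measure 114 mm over their backs; the gripper's body (76 mm by 85 mm) begins 54 mm behind the grasp point. The pads swing forward as they close: fully open they stand 13 mm farther back than shut.
Start: joints at [1.007, 0.477, 0.022, 1.555, -0.011, 1.109, -0.083], TCP at [0.297, -0.606, 0.405] pointing down, gripper open.
Joint ranges: [-2.96, 2.96], [-0.34, 2.1], [-1.41, 1.46], [0.24, 2.44], [-1.37, 4.51], [0.17, 1.92], [-2.96, 2.96]. Speed limits (rad/s): [2.39, 2.39, 3.14, 3.14, 3.14, 3.14, 3.14].

INTERFACE

Orientations are given as a rotation vector (axis times angle).
In Python, from bench import r gives the robot as it stands.
- The arm moves only by the tool carry_out, never from a script. Its argument "moves" is a list of rows, each a list of 5 numbers: the shift along the tool's x, y, z in m, then the turn about the tool's z in rad, then the finger opening in m, from 0 to 0.0854. In form: [[dx, dy, dz, roll, claw], ...]. A call has exactly 8 rows; each row is the pose to reach, as a shift and turn from the pose commanded when the call began, along the tool's axes at that moment; what a row does not reach only later rows make up. A row lasts 1/10 s, in which the tool goes at most 50 mm and 8.59 degrees, less where a joint would pass 70% of its speed; a pose out of reach is approached as far as the arm can. A call with a gripper value outside its range is refused whole. The fingers move at their own pace and stop on an object; "force" is the grip in N (left out, the last holds). Time passes only in rows, so rows that repeat a pose let the fingers close, or fill a call up. It gives the time, the measured TCP pose, the force, the opening and the grip force at its end, in the units of the state.
- r.get_obs(): the state, without advancing time (a new reading comes with each control period).
- r.grab_frame(name): name is "scene" or "top" or "wrist"; returns the picture (420x560x3 uint8, red, green, blue); there is no depth.
- r.calibration(name): a dict with "fx", "fy", "cx", "cy" (pixels), "rvec" (rotation vector, rad) and "tvec" (3), from world to camera coordinates, as OpenCV has them. Camera axes: x right, y down, z forward; pixel columns grow to the right and rows downward; lengths in m; the calibration is good to about 2 mm. A picture is of the moment at which its call begins: read the wrist's pose just before it. calibration takes no time and is no camera call; for the wrist camera it gives the pose at the moment of the call.
- r.hand_in(): hands the job in; it is judged then, once.
The state is a dict: "clock": time; "joints": joint angles; "qvel": joint speeds; "tau": joint torques, N m; "tcp_pos": TCP position; "orientation": TCP orientation; "contact_force": force on the tool from outside, world axes, zero at the start; "moment": the same for the moment, N m; "grip_width": finger opening in m; "gripper_force": force on a finger pad.
Only numpy, scipy, OpenCV 4.12 (cv2) and the standard library are available. Lean on these libraries where they do the work, as an engineer would, in place of code of your own. Each camera call takes 0.05 s, during which the arm holds its last target. There are 200 camera calls.

TASK

Take the worn red-brown sanding sleeve off the spindle sander and stand it upright on the free peg of the sleeve rack, set down, not dropped. The nut on top of the rubber drum has a left-hand thread, as its engraved groove and the arrow on the washer show: undo it clockwise seen from above, part of a turn at a time judged by its engraved line, only until the drum lets go of the sleeve, and never run it off its thread. Try the sleeve with a gentle pull in between, neither dragging it off while the drum still grips nor forcing it against the drum, and leave the nut on and everything else on the bench where it is.

Things in the scene. Friction and masses are not known exactly. Their poses are not given: they have to be found in the camera images.
- nut: steel hexagon nut on the drum, 24 mm across flats, 16 mm high, dark groove round its sides (left-hand mark), dark line on top to the middle of one flat. Origin: centre of its underside; z up the spindle axis; x along the line, so flats face x and every 60 degrees. Clockwise from above undoes it against about 0.3 N m friction and lifts it 2.5 mm per turn. It cannot be pulled off
- nut_mark (a point): outer end of the nut's engraved line: top edge of one flat, 12 mm from the axis, 16 mm above the nut's underside. The nut starts tight; the drum lets go of the sleeve after between 1.0 and 4.4 rad of undoing, different each time; 1.7 rad beyond that the nut has run off its thread, which must not happen
- spindle: fixed, locked upright spindle with rubber drum; its height and turn differ each time. Origin: on the axis, underside of the bottom flange (49 mm wide, 6 mm thick, 4 to 20 mm above the sander's table); z up. Above it: drum 44 mm wide to 84 mm, aluminium washer 41 mm wide with engraved clockwise arrow to 88 mm, then the nut; the 12 mm thick threaded end reaches 112 mm
- drum_top (a point): on the axis, top of the washer under the nut, 88 mm above the spindle's origin. While the nut is tight, five rubber segments of the drum hold the sleeve from inside by friction: dragging it up takes over 100 N at the tightest, about 35 N at 1 rad of undoing before letting go, about 10 N just before it and under 5 N once slack. Slack, the drum is up to 0.4 mm smaller in radius than the bore
- worn_sleeve: worn red-brown sanding sleeve, stiff open tube 52 mm outside, 44 mm bore, 80 mm long, 60 g, standing on the spindle's flange round the drum, its top edge 2 mm below the washer's top. Origin: centre of its lower edge; z along its axis. It must rise 110 mm to clear the spindle end
- free_peg: the empty one of three upright wooden pegs on the sleeve rack, 28 mm thick, 52 mm high with a tapered top. Origin: on its axis at the rack's top face (18 mm above the bench), on which a sleeve stands. Pegs are 95 mm apart in a row
- rack: plywood rack base, 280 mm long (its x) by 90 mm, 18 mm thick, carrying the three pegs; origin: centre of its underside
- sander: cast table of the spindle sander, 320 mm (its x) by 280 mm, top face 50 mm above the bench, the spindle at its middle; fixed; origin: centre of its underside
- spare_a: new blue sleeve on another peg, same size as the worn one, loose; leave alone
- spare_b: new dark grey sleeve on another peg, same size as the worn one, loose; leave alone
- blank: aluminium blank 50 x 70 x 12 mm lying on a corner of the sander's table, loose; leave alone
- squeeze_bottle: yellow bottle, 64 mm wide, 190 mm high, loose; leave alone
- jar: green jar with white lid, 72 mm wide, 100 mm high, loose; leave alone
- brush: bench brush 200 mm long, loose; leave alone
- wrench: spanner 180 mm long, loose; leave alone
- crystolon_block: tan sleeve-cleaning block 90 x 45 x 40 mm, loose; leave alone

How it is judged:
By the outcome, as a careful person would: the job done as asked, in the order asked, and still so for the second after the job is handed in, with the robot touching nothing.
It also fails if it takes over 72 s, if anything falls off the work surface, if the arm or the gripper's body presses on something with over 40 N, if the wrist force passes 120 N, or if a joint passes its speed limit or range.

## Working session

There is one attempt and no reset: what is moved stays moved. The work goes in short steps, Python scripts to look and compute and a tool call to move; the robot and the scene stay as the last step left them, time stands still between calls to the robot, and variables do not carry over. Pictures are saved under pics/ and viewed, at most 10 in all, crops included, and the job is handed in when it is done.

Besides the shell and the picture viewer there is one more tool, called after "Emit:" by a JSON object that holds its "fn" and its "kwargs", one argument or row to a line. carry_out: Moves the arm, as the interface text tells. Its arguments: {"type":"object","properties":{"moves":{"type":"array","items":{"type":"array","items":{"type":"number"}}},"force":{"type":"number"}},"required":["moves"]}

```bash
mkdir -p pics; ls; python3 - <<'E'
from bench import r
import cv2, numpy as np
o=r.get_obs(); print({k:np.round(v,3).tolist() for k,v in o.items()})
for n in ("scene","top"):
    im=r.grab_frame(n); cv2.imwrite(f"pics/{n}0.png",im[:,:,::-1]); c=r.calibration(n); print(n,c)
a=cv2.imread("pics/scene0.png");b=cv2.imread("pics/top0.png")
E
```

```text
pics
{'clock': 0.0, 'joints': [1.007, 0.478, 0.022, 1.556, -0.011, 1.109, -0.083], 'qvel': [-0.0, -0.0, 0.0, 0.0, -0.0, 0.0, -0.001], 'tau': [0.0, -59.645, 1.608, -28.12, 0.012, 0.009, 0.0], 'tcp_pos': [0.297, -0.606, 0.404], 'orientation': [-3.059, -0.71, 0.001], 'contact_force': [-0.459, 0.113, -0.49], 'moment': [-0.002, 0.013, -0.064], 'gripper_force': 0.0, 'grip_width': 0.085}
scene {'fx': 465.35265331516337, 'fy': 465.35265331516337, 'cx': 286.51558905347395, 'cy': 203.3484944486126, 'rvec': array([ 1.05504982,  2.21826163, -1.20843713]), 'tvec': array([ 0.32441581, -0.1236132 ,  1.79968097])}
top {'fx': 419.3128780731551, 'fy': 419.3128780731551, 'cx': 276.13657368445007, 'cy': 208.96306380486766, 'rvec': array([ 2.13847437, -2.17880636,  0.12544842]), 'tvec': array([-0.00332716,  0.51015466,  1.43767298])}
```

View pics/scene0.png

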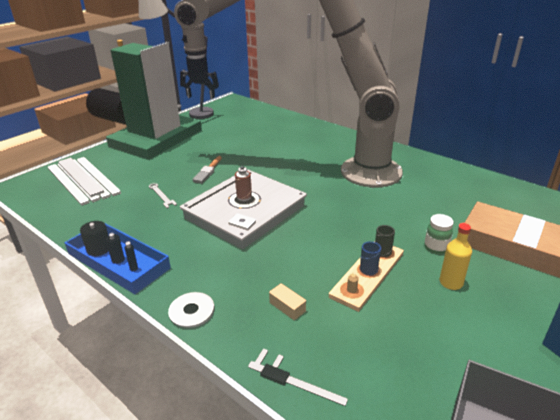

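View pics/top0.png

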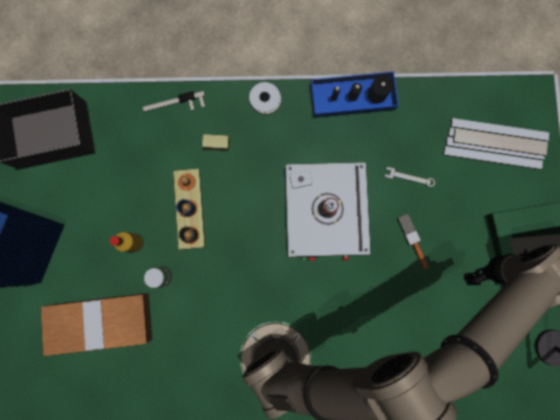

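The scene view shows the spindle at about (243,187) with the nut at about (242,171), and the free peg at (352,285). The top view shows the spindle at about (329,207) and the free peg at (186,181). I'll triangulate both roughly, then look closer with the wrist camera.

```bash
cat > h.py <<'E'
import numpy as np, cv2
from scipy.spatial.transform import Rotation as R
from bench import r
def cam(n):
    c=r.calibration(n); Rm=R.from_rotvec(c["rvec"]).as_matrix(); return c,Rm,-Rm.T@np.array(c["tvec"])
def ray(c,Rm,o,u,v):
    d=Rm.T@np.array([(u-c["cx"])/c["fx"],(v-c["cy"])/c["fy"],1]); return o,d/np.linalg.norm(d)
def plane(C,u,v,z):
    o,d=ray(*C,u,v); return o+d*(z-o[2])/d[2]
def tri(rays):
    A=0;b=0
    for o,d in rays:
        P=np.eye(3)-np.outer(d,d);A=A+P;b=b+P@o
    x=np.linalg.solve(A,b); return x,[np.linalg.norm((np.eye(3)-np.outer(d,d))@(x-o)) for o,d in rays]
def proj(C,p):
    c,Rm,o=C; q=Rm@(np.array(p)-o); return np.array([c["fx"]*q[0]/q[2]+c["cx"],c["fy"]*q[1]/q[2]+c["cy"]])
def totool(p):  # world point -> tool frame of now (TCP)
    o=r.get_obs(); return R.from_rotvec(o["orientation"]).inv().apply(np.array(p)-o["tcp_pos"])
E
python3 - <<'E'
from h import *
S,T=cam("scene"),cam("top")
for a,b in (((242,171),(331,203)),((352,276),(186,181))):
    x,e=tri([ray(*S,*a),ray(*T,*b)]); print(x.round(4),np.round(e,4),totool(x).round(3))
print("ring",plane(T,327,209,.05)); print("camera offs wrist",totool(cam("wrist")[2]), cam("wrist")[0]["fx"])
a=cv2.imread("pics/scene0.png")[145:225,190:300];b=cv2.imread("pics/top0.png")[150:210+50,150:210]
b2=cv2.imread("pics/top0.png")[165:255,280:375]
c=np.zeros((560,800,3),np.uint8)
A=cv2.resize(a,None,fx=3.6,fy=3.6);c[:A.shape[0],:A.shape[1]]=A
B=cv2.resize(b2,None,fx=4,fy=4);c[:360,410:790]=B
cv2.imwrite("pics/crop1.png",c)
E
```

```text
[ 0.509  -0.187   0.1587] [0.0023 0.0023] [ 0.375 -0.282  0.246]
[0.6092 0.2994 0.0575] [0.002 0.002] [ 0.679 -0.675  0.347]
ring [ 0.50420551 -0.18844887  0.05      ]
camera offs wrist [ 0.08466704 -0.00090112  0.02980073] 373.52807698910976
```

View pics/crop1.png

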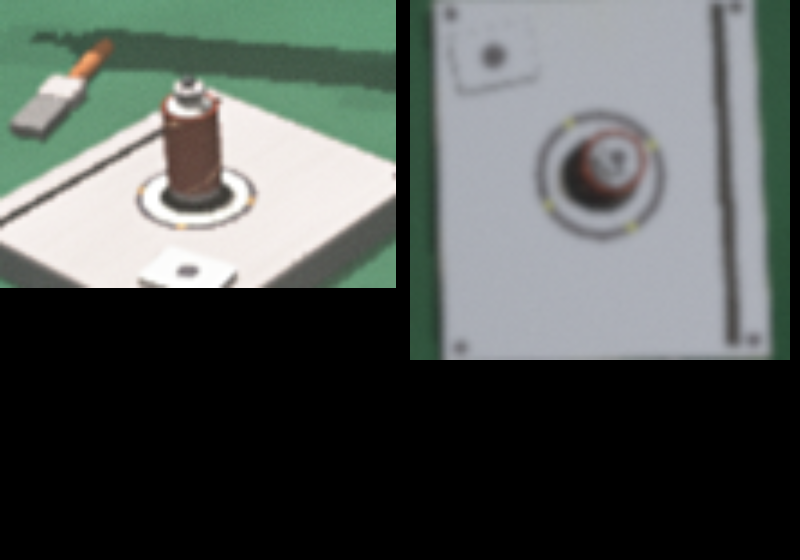

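The crop shows the spindle in its ring on the table, with the nut and washer on top. The blank is on the table's far-left corner. I'll move over it and roll backwards to leave range for undoing.

Emit:
{"fn": "carry_out", "kwargs": {
  "moves": [
    [0.047,-0.035,0,-0.12,0.085],
    [0.094,-0.07,0,-0.24,0.085],
    [0.141,-0.105,0,-0.36,0.085],
    [0.188,-0.14,0,-0.48,0.085],
    [0.235,-0.175,0,-0.6,0.085],
    [0.282,-0.21,0,-0.72,0.085],
    [0.329,-0.245,0,-0.84,0.085],
    [0.37,-0.28,0,-0.96,0.085]
  ]
}}

```text
clock: 0.9
tcp_pos: [0.4791, -0.2477, 0.4046]
orientation: [-2.382, -2.049, 0.0]
contact_force: [1.3, -0.6, -0.4]
grip_width: 0.0847
gripper_force: 0.0
```

```bash
cat > look.py <<'E'
from h import *
import sys
o=r.get_obs(); print({k:np.round(o[k],4).tolist() for k in("clock","joints","tcp_pos","orientation","contact_force","moment","grip_width","gripper_force")})
C=cam("wrist"); im=r.grab_frame("wrist"); cv2.imwrite(f"pics/{sys.argv[1]}.png",im[:,:,::-1])
import pickle; pickle.dump(C,open(f"pics/{sys.argv[1]}.pkl","wb"))
print("campos",C[2].round(4),"fwd",C[1][2].round(3),"nut px",proj(C,[.507,-.187,.163]).round(1))
E
python3 look.py w1
```

```text
{'clock': 0.9, 'joints': [0.6331, 0.2754, -0.3246, 1.8628, 0.1021, 1.0196, 0.1161], 'tcp_pos': [0.4791, -0.2477, 0.4046], 'orientation': [-2.3818, -2.0485, 0.0003], 'contact_force': [1.2784, -0.576, -0.3922], 'moment': [-0.0504, -0.0428, -0.0256], 'grip_width': 0.0847, 'gripper_force': 0.0}
campos [ 0.4913 -0.1632  0.3748] fwd [-0.049 -0.323 -0.945] nut px [313.6 124.2]
```

View pics/w1.png

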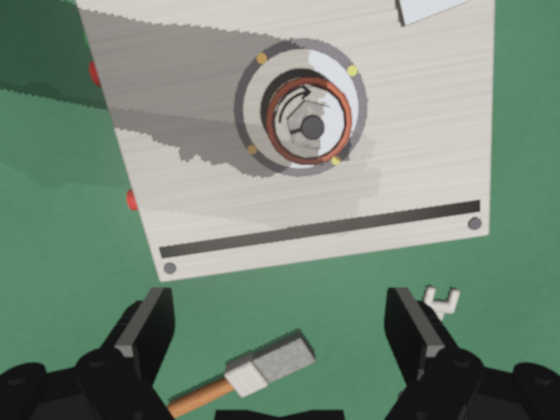

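The wrist view shows the nut with its threaded end at about (312,127). The engraved line runs left to about (289,132), the washer arrow is clockwise, and the red sleeve rim is at about (309,120) with a radius of about 42 px. I'll move the tool over the axis for a second view.

```bash
python3 - <<'E'
from h import *
import pickle
C=pickle.load(open("pics/w1.pkl","rb")); im=cv2.imread("pics/w1.png")
hsv=cv2.cvtColor(im,cv2.COLOR_BGR2HSV)
m=((hsv[...,0]<12)|(hsv[...,0]>172))&(hsv[...,1]>110)&(hsv[...,2]>40); m=m.astype(np.uint8)
m[:60]=0;m[180:]=0;m[:,:230]=0;m[:,380:]=0
cs,_=cv2.findContours(m,cv2.RETR_EXTERNAL,cv2.CHAIN_APPROX_NONE); c=max(cs,key=len)
print("ell",cv2.fitEllipse(cv2.convexHull(c)), len(c))
for z in(.142,.150,.158):
    p=plane(C,309,120,z); print(z,p.round(4)); 
for z in (.166,.174,.182): print("end",z,plane(C,312.5,127,z).round(4))
for z in (.158,.166,.174):
    a=plane(C,289,132,z);b=plane(C,304,119+8,z);print("mark",z,a)
print("tool y",R.from_rotvec(r.get_obs()["orientation"]).as_matrix()[:,:2].round(3).T)
cv2.imwrite("pics/w1c.png",cv2.resize(im[70:175,250:370],None,fx=5,fy=5,interpolation=cv2.INTER_CUBIC))
E
```

```text
ell ((308.783447265625, 120.19043731689453), (84.29859161376953, 86.8027114868164), 2.9551141262054443) 369
0.142 [ 0.5061 -0.1865  0.142 ]
0.15 [ 0.5056 -0.1857  0.15  ]
0.158 [ 0.505  -0.1849  0.158 ]
end 0.166 [ 0.506  -0.1881  0.166 ]
end 0.174 [ 0.5054 -0.1871  0.174 ]
end 0.182 [ 0.5048 -0.1862  0.182 ]
mark 0.158 [ 0.49292296 -0.18981345  0.158     ]
mark 0.166 [ 0.49286231 -0.18883118  0.166     ]
mark 0.174 [ 0.49280166 -0.18784892  0.174     ]
tool y [[ 0.132  0.991  0.005]
 [ 0.991 -0.133  0.002]]
```

View pics/w1c.png

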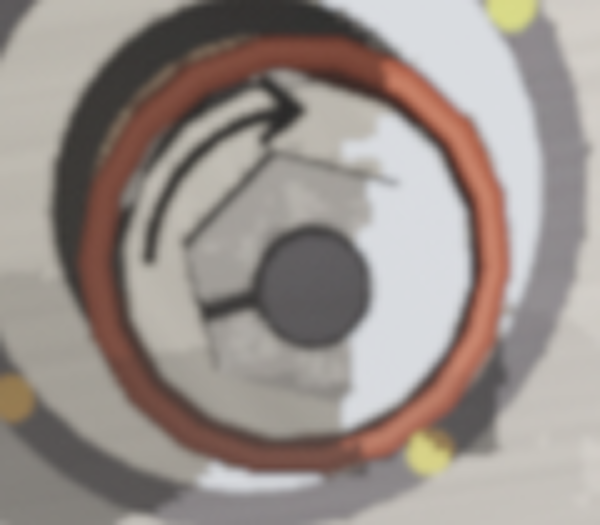

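Emit:
{"fn": "carry_out", "kwargs": {
  "moves": [
    [0.016,0.005,0.008,-0.06,0.085],
    [0.032,0.01,0.016,-0.12,0.085],
    [0.048,0.014,0.024,-0.18,0.085],
    [0.063,0.019,0.034,-0.24,0.085],
    [0.063,0.019,0.034,-0.24,0.085],
    [0.063,0.019,0.034,-0.24,0.06],
    [0.063,0.019,0.034,-0.24,0.06],
    [0.063,0.019,0.034,-0.24,0.06]
  ]
}}

```text
clock: 1.75
tcp_pos: [0.5069, -0.1913, 0.3711]
orientation: [2.127, 2.311, -0.0]
contact_force: [-0.6, -0.2, 0.6]
grip_width: 0.0602
gripper_force: 0.0
```

```bash
python3 look.py w2; python3 - <<'E'
import cv2
im=cv2.imread("pics/w2.png"); cv2.imwrite("pics/w2c.png",cv2.resize(im[130:330,180:400],None,fx=3,fy=3,interpolation=cv2.INTER_CUBIC))
E
```

```text
{'clock': 1.75, 'joints': [0.5653, 0.3236, -0.3883, 1.8892, 0.1486, 0.956, 0.1923], 'tcp_pos': [0.5069, -0.1913, 0.3711], 'orientation': [2.1269, 2.311, -0.0002], 'contact_force': [-0.5752, -0.2059, 0.5777], 'moment': [-0.0593, -0.0325, 0.061], 'grip_width': 0.0602, 'gripper_force': 0.0}
campos [ 0.4994 -0.1061  0.3412] fwd [ 0.028 -0.326 -0.945] nut px [280.4 248.1]
```

View pics/w2c.png

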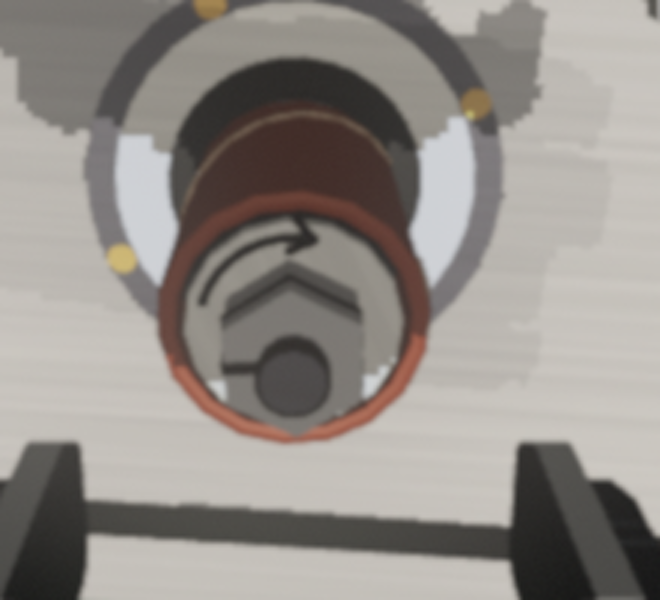

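The nut now lies square to the pads. The thread end is at (277.7,256), the line end at (254.3,253) and the finger mid-line at about x=280. I'll triangulate with the first wrist view.

```bash
python3 - <<'E'
from h import *
import pickle
A,B=[pickle.load(open(f"pics/w{i}.pkl","rb")) for i in(1,2)]
for n,a,b in(("end",(312.4,127.4),(277.7,256)),("mark",(291,132.4),(254.3,253))):
    x,e=tri([ray(*A,*a),ray(*B,*b)]); print(n,x.round(4),np.round(e,4),"tool",totool(x).round(4))
for z in (.165,.17,.175): print("end tool",totool(plane(B,277.7,256,z)).round(4))
print("midfinger px col from tool y=0 at grasp", proj(B, R.from_rotvec(r.get_obs()["orientation"]).apply([0,0,.155])+r.get_obs()["tcp_pos"]))
# yaw of flat: intersect vertical edges of nut on top plane z=.164
for p,q in (((222.5,322),(226,404)),((362,310),(363,372))):
    P=[totool(plane(B,180+u/3,130+v/3,.163)) for u,v in(p,q)]; print("edge",np.round(P,4), np.degrees(np.arctan2(*(P[0]-P[1])[[1,0]])))
E
```

```text
end [ 0.5056 -0.1877  0.1712] [0.0001 0.0001] tool [ 0.0038 -0.0012  0.1998]
mark [ 0.4938 -0.1891  0.1669] [0.0001 0.0001] tool [ 0.0033 -0.013   0.2042]
end tool [ 0.0008 -0.0011  0.2061]
end tool [ 0.0032 -0.0011  0.2011]
end tool [ 0.0056 -0.0011  0.1961]
midfinger px col from tool y=0 at grasp [280.10924098 314.63474749]
edge [[ 0.0104 -0.0133  0.2081]
 [-0.0053 -0.013   0.2081]] -1.0165572392880298
edge [[0.0127 0.0107 0.2081]
 [0.001  0.0111 0.2081]] -1.948565686443983
```

Emit:
{"fn": "carry_out", "kwargs": {
  "moves": [
    [0.0035,-0.0012,0.015,-0.03,0.045],
    [0.0035,-0.0012,0.03,-0.03,0.045],
    [0.0035,-0.0012,0.045,-0.03,0.045],
    [0.0035,-0.0012,0.045,-0.03,0.04],
    [0.0035,-0.0012,0.045,-0.03,0.015],
    [0.0035,-0.0012,0.045,-0.03,0.015],
    [0.0035,-0.0012,0.045,-0.03,0.015],
    [0.0035,-0.0012,0.045,-0.03,0.015]
  ],
  "force": 80
}}

```text
clock: 2.6
tcp_pos: [0.5057, -0.1872, 0.3266]
orientation: [2.09, 2.344, -0.0]
contact_force: [-3.1, -0.0, 4.4]
grip_width: 0.0212
gripper_force: 78.9
```

```bash
cat > st.py <<'E'
from h import *
o=r.get_obs(); print({k:np.round(o[k],4).tolist() for k in("clock","joints","tcp_pos","orientation","contact_force","moment","grip_width","gripper_force")})
Rm=R.from_rotvec(o["orientation"]).as_matrix(); print("F tool",(Rm.T@o["contact_force"]).round(2),"M tool",(Rm.T@o["moment"]).round(3),"yaw x",np.degrees(np.arctan2(Rm[1,0],Rm[0,0])).round(2))
E
python3 st.py
```

```text
{'clock': 2.6, 'joints': [0.5524, 0.3752, -0.3854, 1.9354, 0.1831, 0.8637, 0.1867], 'tcp_pos': [0.5057, -0.1872, 0.3266], 'orientation': [2.0897, 2.3444, -0.0002], 'contact_force': [-3.1428, -0.0129, 4.37], 'moment': [-0.0102, 0.6109, 0.0085], 'grip_width': 0.0212, 'gripper_force': 78.8566}
F tool [ 0.34 -3.12 -4.37] M tool [ 0.608  0.06  -0.009] yaw x 96.57
```

Emit:
{"fn": "carry_out", "kwargs": {
  "moves": [
    [0,0,-0.0001,0.15,0.015],
    [0,0,-0.0002,0.3,0.015],
    [0,0,-0.0003,0.45,0.015],
    [0,0,-0.0004,0.6,0.015],
    [0,0,-0.0005,0.75,0.015],
    [0,0,-0.0005,0.9,0.015],
    [0,0,-0.0005,1.05,0.015],
    [0,0,-0.0005,1.05,0.015]
  ]
}}

```text
clock: 3.4
tcp_pos: [0.5064, -0.1875, 0.327]
orientation: [2.983, 0.979, 0.004]
contact_force: [1.2, -3.2, 1.4]
grip_width: 0.0214
gripper_force: 78.6
```

```bash
python3 st.py
```

```text
{'clock': 3.4, 'joints': [0.3747, 0.354, -0.1661, 1.9462, 0.0779, 0.8442, -0.7698], 'tcp_pos': [0.5064, -0.1875, 0.327], 'orientation': [2.9828, 0.9785, 0.0036], 'contact_force': [1.1657, -3.2436, 1.418], 'moment': [-0.5785, -0.2074, -0.2568], 'grip_width': 0.0214, 'gripper_force': 78.5904}
F tool [-0.98  3.31 -1.41] M tool [-0.589 -0.176  0.255] yaw x 36.32
```

Emit:
{"fn": "carry_out", "kwargs": {
  "moves": [
    [0,0,-0.001,1.05,0.085],
    [0,0,-0.001,0,0.085],
    [0,0,-0.001,0,0.085],
    [0,0,-0.001,0,0.085],
    [0,0,0.012,0,0.085],
    [0,0,0.024,0,0.085],
    [0,0,0.036,0,0.085],
    [0,0,0.04,0,0.085]
  ],
  "force": 20
}}

```text
clock: 4.2
tcp_pos: [0.5049, -0.1867, 0.284]
orientation: [-2.982, -0.981, 0.004]
contact_force: [-0.4, 0.5, -0.1]
grip_width: 0.085
gripper_force: 0.0
```

```bash
python3 st.py; python3 - <<'E'
from h import *
print(totool([.5058,-.1880,.131]))
E
```

```text
{'clock': 4.2, 'joints': [0.3691, 0.413, -0.1619, 1.9793, 0.0937, 0.7597, -0.7826], 'tcp_pos': [0.5049, -0.1867, 0.284], 'orientation': [-2.9824, -0.9814, 0.0043], 'contact_force': [-0.3512, 0.4658, -0.0884], 'moment': [0.0299, 0.0029, 0.021], 'grip_width': 0.085, 'gripper_force': 0.0}
F tool [-0.01 -0.58  0.09] M tool [ 0.026  0.015 -0.021] yaw x 36.43
[0.00026538 0.00193712 0.15299613]
```

I left a stray roll of up to 0.15 rad in the first row of that call. I'll check the nut's line with the camera. For now I'll centre and take hold of the sleeve gently.

Emit:
{"fn": "carry_out", "kwargs": {
  "moves": [
    [0.0003,0.0019,0.001,0,0.085],
    [0.0003,0.0019,0.001,0,0.06],
    [0.0003,0.0019,0.001,0,0.045],
    [0.0003,0.0019,0.001,0,0.045],
    [0.0003,0.0019,0.001,0,0.045],
    [0.0003,0.0019,0.001,0,0.045],
    [0.0003,0.0019,0.001,0,0.045],
    [0.0003,0.0019,0.001,0,0.045]
  ],
  "force": 25
}}

```text
clock: 5.0
tcp_pos: [0.5069, -0.1879, 0.2859]
orientation: [-2.984, -0.982, -0.0]
contact_force: [-2.8, 1.9, 5.8]
grip_width: 0.0516
gripper_force: 26.1
```

```bash
python3 st.py; python3 look.py w3; python3 - <<'E'
import cv2
im=cv2.imread("pics/w3.png"); cv2.imwrite("pics/w3c.png",im[150:420,100:460])
E
```

```text
{'clock': 5.0, 'joints': [0.3704, 0.4127, -0.162, 1.974, 0.0934, 0.762, -0.7806], 'tcp_pos': [0.5069, -0.1879, 0.2859], 'orientation': [-2.9837, -0.9824, -0.0002], 'contact_force': [-2.8399, 1.9462, 5.8214], 'moment': [0.4936, 0.5958, 0.0332], 'grip_width': 0.0516, 'gripper_force': 26.1271}
F tool [-1.13 -3.25 -5.82] M tool [ 0.751 -0.186 -0.033] yaw x 36.45
{'clock': 5.0, 'joints': [0.3704, 0.4127, -0.162, 1.974, 0.0934, 0.762, -0.7806], 'tcp_pos': [0.5069, -0.1879, 0.2859], 'orientation': [-2.9837, -0.9824, -0.0002], 'contact_force': [-2.8399, 1.9462, 5.8214], 'moment': [0.4936, 0.5958, 0.0332], 'grip_width': 0.0516, 'gripper_force': 26.1271}
campos [ 0.5746 -0.1368  0.2561] fwd [-0.264 -0.193 -0.945] nut px [280.2 371.8]
```

View pics/w3c.png

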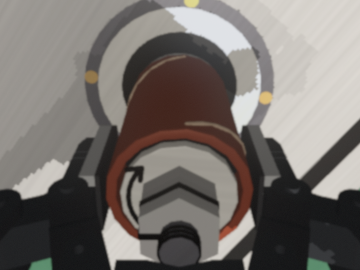

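The crop shows the pads on the sleeve and the nut's line horizontal at left, square to the gripper again. So the nut has turned 60° and the stray roll left no residue. Now a gentle pull.

Emit:
{"fn": "carry_out", "kwargs": {
  "moves": [
    [0,-0.0006,-0.001,0,0.045],
    [0,-0.0006,-0.002,0,0.045],
    [0,-0.0006,-0.003,0,0.045],
    [0,-0.0006,-0.004,0,0.045],
    [0,-0.0006,-0.005,0,0.045],
    [0,-0.0006,-0.005,0,0.045],
    [0,-0.0006,-0.005,0,0.045],
    [0,-0.0006,-0.005,0,0.045]
  ]
}}

```text
clock: 5.85
tcp_pos: [0.5067, -0.1879, 0.2866]
orientation: [-2.983, -0.983, 0.0]
contact_force: [12.9, -2.6, -37.4]
grip_width: 0.0519
gripper_force: 34.6
```

The drum still holds firmly. I'll let go and return to the nut.

Emit:
{"fn": "carry_out", "kwargs": {
  "moves": [
    [0,0,0.004,0,0.05],
    [0,0,0.004,0,0.085],
    [0,0,0.004,0,0.085],
    [0,0,0.004,0,0.085],
    [0,0,-0.015,0,0.085],
    [0,0,-0.039,0,0.085],
    [0,0,-0.039,0,0.045],
    [0,0,-0.039,0,0.045]
  ],
  "force": 80
}}

```text
clock: 6.65
tcp_pos: [0.5067, -0.188, 0.3297]
orientation: [2.983, 0.981, 0.002]
contact_force: [-0.6, 0.6, -1.1]
grip_width: 0.0586
gripper_force: 0.0
```

```bash
python3 st.py; python3 - <<'E'
from h import *
print(totool([.5058,-.1880,.131]))
E
```

```text
{'clock': 6.65, 'joints': [0.377, 0.3517, -0.1679, 1.9423, 0.0768, 0.8521, -0.7666], 'tcp_pos': [0.5067, -0.188, 0.3297], 'orientation': [2.9834, 0.9813, 0.0018], 'contact_force': [-0.6452, 0.5903, -1.0816], 'moment': [-0.001, 0.0512, 0.0039], 'grip_width': 0.0586, 'gripper_force': 0.0}
F tool [-0.17 -0.86  1.08] M tool [ 0.03  -0.042 -0.004] yaw x 36.41
[-0.00091154 -0.00075827  0.19870717]
```

Emit:
{"fn": "carry_out", "kwargs": {
  "moves": [
    [-0.0007,-0.0006,0.0025,0,0.045],
    [-0.0007,-0.0006,0.0025,0,0.015],
    [-0.0007,-0.0006,0.0025,0,0.015],
    [-0.0007,-0.0006,0.0025,0,0.015],
    [-0.0007,-0.0006,0.0025,0,0.015],
    [-0.0007,-0.0006,0.0025,0,0.015],
    [-0.0007,-0.0006,0.0025,0,0.015],
    [-0.0007,-0.0006,0.0025,0,0.015]
  ],
  "force": 80
}}

```text
clock: 7.45
tcp_pos: [0.5056, -0.1884, 0.3263]
orientation: [2.984, 0.981, -0.0]
contact_force: [2.7, -4.4, -5.1]
grip_width: 0.0217
gripper_force: 78.5
```

Emit:
{"fn": "carry_out", "kwargs": {
  "moves": [
    [0,0,-0.0001,0.15,0.015],
    [0,0,-0.0002,0.3,0.015],
    [0,0,-0.0003,0.45,0.015],
    [0,0,-0.0004,0.6,0.015],
    [0,0,-0.0005,0.75,0.015],
    [0,0,-0.0005,0.9,0.015],
    [0,0,-0.0005,1.05,0.015],
    [0,0,-0.0005,1.05,0.015]
  ]
}}

```text
clock: 8.25
tcp_pos: [0.5057, -0.1881, 0.3268]
orientation: [3.072, -0.653, 0.0]
contact_force: [2.2, -3.8, -5.3]
grip_width: 0.022
gripper_force: 78.8
```

```bash
python3 st.py
```

```text
{'clock': 8.25, 'joints': [0.1986, 0.3473, 0.051, 1.9585, -0.0222, 0.8362, -1.728], 'tcp_pos': [0.5057, -0.1881, 0.3268], 'orientation': [3.0721, -0.6527, 0.0002], 'contact_force': [2.2217, -3.8233, -5.3388], 'moment': [-0.9876, -0.4962, -0.2493], 'grip_width': 0.022, 'gripper_force': 78.7904}
F tool [3.58 2.59 5.34] M tool [-0.701  0.855  0.25 ] yaw x -23.99
```

Emit:
{"fn": "carry_out", "kwargs": {
  "moves": [
    [0,0,0,0,0.05],
    [0,0,-0.001,0,0.085],
    [0,0,-0.001,0,0.085],
    [0,0,0,0,0.085],
    [0,0,0.014,0,0.085],
    [0,0,0.028,0,0.085],
    [0,0,0.039,0,0.085],
    [0,0,0.039,0,0.085]
  ],
  "force": 20
}}

```text
clock: 9.05
tcp_pos: [0.505, -0.1875, 0.2863]
orientation: [-3.074, 0.646, 0.006]
contact_force: [-0.4, 1.3, 0.2]
grip_width: 0.0849
gripper_force: 0.0
```

```bash
python3 st.py; python3 - <<'E'
from h import *
print(totool([.5058,-.1881,.131]))
E
```

```text
{'clock': 9.05, 'joints': [0.2038, 0.404, 0.0445, 1.9885, -0.0257, 0.7532, -1.7214], 'tcp_pos': [0.505, -0.1875, 0.2863], 'orientation': [-3.0743, 0.6457, 0.0057], 'contact_force': [-0.4353, 1.2884, 0.1607], 'moment': [-0.0083, -0.0132, 0.0334], 'grip_width': 0.0849, 'gripper_force': 0.0}
F tool [-0.92 -1.   -0.16] M tool [-0.002  0.015 -0.033] yaw x -23.72
[0.00155549 0.00017143 0.15530751]
```

Emit:
{"fn": "carry_out", "kwargs": {
  "moves": [
    [0.001,0.0002,0,0,0.07],
    [0.001,0.0002,0,0,0.045],
    [0.001,0.0002,0,0,0.045],
    [0.001,0.0002,0,0,0.045],
    [0.001,0.0002,0,0,0.045],
    [0.001,0.0002,0,0,0.045],
    [0.001,0.0002,0,0,0.045],
    [0.001,0.0002,0,0,0.045]
  ],
  "force": 20
}}

```text
clock: 9.85
tcp_pos: [0.5068, -0.1888, 0.2887]
orientation: [3.074, -0.646, 0.002]
contact_force: [-0.1, -2.6, 6.0]
grip_width: 0.0499
gripper_force: 25.3
```

```bash
python3 st.py
```

```text
{'clock': 9.85, 'joints': [0.2044, 0.4024, 0.0454, 1.9838, -0.0254, 0.7547, -1.7206], 'tcp_pos': [0.5068, -0.1888, 0.2887], 'orientation': [3.0739, -0.6464, 0.0018], 'contact_force': [-0.0695, -2.5988, 6.0133], 'moment': [-0.5679, 0.1165, 0.0483], 'grip_width': 0.0499, 'gripper_force': 25.3121}
F tool [ 0.99  2.41 -6.01] M tool [-0.567  0.122 -0.049] yaw x -23.75
```

Emit:
{"fn": "carry_out", "kwargs": {
  "moves": [
    [0,0,-0.0005,0,0.045],
    [0,0,-0.001,0,0.045],
    [0,0,-0.0015,0,0.045],
    [0,0,-0.002,0,0.045],
    [0,0,-0.002,0,0.045],
    [0,0,-0.002,0,0.045],
    [0,0,-0.002,0,0.045],
    [0,0,-0.002,0,0.045]
  ]
}}

```text
clock: 10.65
tcp_pos: [0.5067, -0.1887, 0.2889]
orientation: [3.074, -0.646, 0.001]
contact_force: [5.3, -5.4, -13.1]
grip_width: 0.0503
gripper_force: 24.0
```

```bash
python3 st.py
```

```text
{'clock': 10.65, 'joints': [0.2042, 0.4022, 0.0455, 1.9837, -0.0251, 0.7558, -1.7207], 'tcp_pos': [0.5067, -0.1887, 0.2889], 'orientation': [3.0739, -0.6459, 0.0008], 'contact_force': [5.2946, -5.3509, -13.1078], 'moment': [-1.1052, -1.2442, 0.0334], 'grip_width': 0.0503, 'gripper_force': 24.0431}
F tool [ 6.99  2.76 13.11] M tool [-0.511  1.584 -0.033] yaw x -23.74
```

It still grips: 13 N of pull and no movement. Back to the nut for a further part-turn.

Emit:
{"fn": "carry_out", "kwargs": {
  "moves": [
    [0,0,0.0015,0,0.05],
    [0,0,0.0015,0,0.085],
    [0,0,0.0015,0,0.085],
    [0,0,0.0015,0,0.085],
    [0,0,-0.015,0,0.085],
    [0,0,-0.039,0,0.085],
    [0,0,-0.039,0,0.045],
    [0,0,-0.039,0,0.045]
  ],
  "force": 80
}}

```text
clock: 11.45
tcp_pos: [0.5066, -0.1881, 0.3294]
orientation: [-3.074, 0.645, -0.001]
contact_force: [0.2, 0.1, -1.0]
grip_width: 0.0587
gripper_force: 0.0
```

```bash
python3 st.py; python3 - <<'E'
from h import *
print(totool([.5058,-.1880,.131]))
E
```

```text
{'clock': 11.45, 'joints': [0.1999, 0.3449, 0.0492, 1.9546, -0.0227, 0.8419, -1.7233], 'tcp_pos': [0.5066, -0.1881, 0.3294], 'orientation': [-3.0743, 0.6453, -0.0011], 'contact_force': [0.1718, 0.1489, -1.0256], 'moment': [0.0005, -0.0052, -0.0295], 'grip_width': 0.0587, 'gripper_force': 0.0}
F tool [ 0.1  -0.21  1.03] M tool [0.003 0.005 0.029] yaw x -23.71
[-0.00084629  0.00033963  0.19841097]
```

Emit:
{"fn": "carry_out", "kwargs": {
  "moves": [
    [-0.0008,0.0003,0.0022,0,0.045],
    [-0.0008,0.0003,0.0022,0,0.015],
    [-0.0008,0.0003,0.0022,0,0.015],
    [-0.0008,0.0003,0.0022,0,0.015],
    [-0.0008,0.0003,0.0022,0,0.015],
    [-0.0008,0.0003,0.0022,0,0.015],
    [-0.0008,0.0003,0.0022,0,0.015],
    [-0.0008,0.0003,0.0022,0,0.015]
  ],
  "force": 80
}}

```text
clock: 12.25
tcp_pos: [0.5052, -0.1882, 0.3264]
orientation: [-3.074, 0.646, 0.003]
contact_force: [-2.6, -0.2, -3.4]
grip_width: 0.0216
gripper_force: 78.5
```

Emit:
{"fn": "carry_out", "kwargs": {
  "moves": [
    [0,0,-0.0001,0.12,0.015],
    [0,0,-0.0001,0.24,0.015],
    [0,0,-0.0002,0.36,0.015],
    [0,0,-0.0002,0.48,0.015],
    [0,0,-0.0003,0.6,0.015],
    [0,0,-0.0003,0.72,0.015],
    [0,0,-0.0003,0.8,0.015],
    [0,0,-0.0003,0.8,0.015]
  ]
}}

```text
clock: 13.05
tcp_pos: [0.5057, -0.1877, 0.3268]
orientation: [2.58, -1.792, -0.002]
contact_force: [-1.7, 1.8, -6.2]
grip_width: 0.0217
gripper_force: 78.6
```

```bash
python3 st.py
```

```text
{'clock': 13.05, 'joints': [0.0617, 0.351, 0.219, 1.9676, -0.1013, 0.8342, -2.4486], 'tcp_pos': [0.5057, -0.1877, 0.3268], 'orientation': [2.5805, -1.7916, -0.0015], 'contact_force': [-1.6502, 1.8331, -6.1829], 'moment': [0.3856, 0.24, 0.0371], 'grip_width': 0.0217, 'gripper_force': 78.6076}
F tool [-2.29  0.9   6.19] M tool [-0.09  -0.445 -0.037] yaw x -69.54
```

Emit:
{"fn": "carry_out", "kwargs": {
  "moves": [
    [0,0,0,0,0.05],
    [0,0,-0.001,0,0.085],
    [0,0,-0.001,0,0.085],
    [0,0,0,0,0.085],
    [0,0,0.014,0,0.085],
    [0,0,0.028,0,0.085],
    [0,0,0.039,0,0.085],
    [0,0,0.039,0,0.085]
  ],
  "force": 20
}}

```text
clock: 13.85
tcp_pos: [0.5048, -0.188, 0.2859]
orientation: [2.579, -1.791, -0.006]
contact_force: [-0.2, -0.1, -0.1]
grip_width: 0.085
gripper_force: 0.0
```

```bash
python3 st.py; python3 - <<'E'
from h import *
print(totool([.5058,-.1881,.131]))
E
```

```text
{'clock': 13.85, 'joints': [0.075, 0.4098, 0.2063, 1.9974, -0.1196, 0.7501, -2.4322], 'tcp_pos': [0.5048, -0.188, 0.2859], 'orientation': [2.5789, -1.7911, -0.0062], 'contact_force': [-0.1911, -0.1122, -0.1117], 'moment': [-0.0234, 0.0246, -0.0287], 'grip_width': 0.085, 'gripper_force': 0.0}
F tool [0.04 0.22 0.11] M tool [-0.031  0.013  0.029] yaw x -69.56
[ 0.00080411 -0.00142003  0.15488368]
```

Emit:
{"fn": "carry_out", "kwargs": {
  "moves": [
    [0.0005,-0.0009,0,0,0.07],
    [0.0005,-0.0009,0,0,0.045],
    [0.0005,-0.0009,0,0,0.045],
    [0.0005,-0.0009,0,0,0.045],
    [0.0005,-0.0009,0,0,0.045],
    [0.0005,-0.0009,0,0,0.045],
    [0.0005,-0.0009,0,0,0.045],
    [0.0005,-0.0009,0,0,0.045]
  ],
  "force": 20
}}

```text
clock: 14.65
tcp_pos: [0.5064, -0.189, 0.2889]
orientation: [2.579, -1.793, 0.0]
contact_force: [-3.2, -1.4, 6.7]
grip_width: 0.0519
gripper_force: 21.1
```

Emit:
{"fn": "carry_out", "kwargs": {
  "moves": [
    [0,0,-0.0005,0,0.045],
    [0,0,-0.001,0,0.045],
    [0,0,-0.0015,0,0.045],
    [0,0,-0.002,0,0.045],
    [0,0,-0.002,0,0.045],
    [0,0,-0.002,0,0.045],
    [0,0,-0.002,0,0.045],
    [0,0,-0.002,0,0.045]
  ]
}}

```text
clock: 15.45
tcp_pos: [0.5064, -0.1887, 0.29]
orientation: [2.579, -1.792, -0.001]
contact_force: [-3.1, -4.1, -4.3]
grip_width: 0.0516
gripper_force: 21.7
```

```bash
python3 st.py
```

```text
{'clock': 15.45, 'joints': [0.0742, 0.4052, 0.208, 1.992, -0.1182, 0.7565, -2.4333], 'tcp_pos': [0.5064, -0.1887, 0.29], 'orientation': [2.5794, -1.7923, -0.0009], 'contact_force': [-3.1479, -4.1099, -4.3123], 'moment': [-0.8834, 0.6256, -0.0093], 'grip_width': 0.0516, 'gripper_force': 21.7224}
F tool [2.75 4.38 4.32] M tool [-0.894  0.61   0.01 ] yaw x -69.59
```

Different this time: the sleeve rose 1.1 mm at about 4 N. I'll pull a little further to see whether it's slack.

Emit:
{"fn": "carry_out", "kwargs": {
  "moves": [
    [0,0,-0.0005,0,0.045],
    [0,0,-0.001,0,0.045],
    [0,0,-0.0015,0,0.045],
    [0,0,-0.002,0,0.045],
    [0,0,-0.0025,0,0.045],
    [0,0,-0.003,0,0.045],
    [0,0,-0.003,0,0.045],
    [0,0,-0.003,0,0.045]
  ]
}}

```text
clock: 16.25
tcp_pos: [0.5064, -0.1887, 0.2932]
orientation: [2.579, -1.792, -0.001]
contact_force: [-3.8, -4.3, -3.9]
grip_width: 0.0517
gripper_force: 21.8
```

```bash
python3 st.py; python3 look.py w4; python3 - <<'E'
import cv2
im=cv2.imread("pics/w4.png"); cv2.imwrite("pics/w4c.png",im[150:420,100:460])
E
```

```text
{'clock': 16.25, 'joints': [0.0732, 0.4006, 0.2091, 1.99, -0.1168, 0.763, -2.4345], 'tcp_pos': [0.5064, -0.1887, 0.2932], 'orientation': [2.5794, -1.7923, -0.0008], 'contact_force': [-3.801, -4.253, -3.8916], 'moment': [-0.8734, 0.6637, -0.0276], 'grip_width': 0.0517, 'gripper_force': 21.7836}
F tool [2.66 5.04 3.9 ] M tool [-0.927  0.587  0.028] yaw x -69.59
{'clock': 16.25, 'joints': [0.0732, 0.4006, 0.2091, 1.99, -0.1168, 0.763, -2.4345], 'tcp_pos': [0.5064, -0.1887, 0.2932], 'orientation': [2.5794, -1.7923, -0.0008], 'contact_force': [-3.801, -4.253, -3.8916], 'moment': [-0.8734, 0.6637, -0.0276], 'grip_width': 0.0517, 'gripper_force': 21.7836}
campos [ 0.5355 -0.2674  0.2634] fwd [-0.115  0.309 -0.944] nut px [274.8 356.9]
```

View pics/w4c.png

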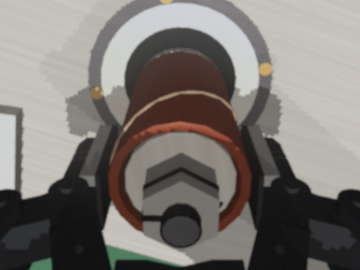

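The pads hold the sleeve, and it followed the tool up another 3.2 mm at a steady 3.9 N. The line shows about 2.9 rad of undoing. The drum has let go, so I'll relieve the side load and lift.

Emit:
{"fn": "carry_out", "kwargs": {
  "moves": [
    [0.0002,0.0004,0,0,0.045],
    [0.0004,0.0007,-0.002,0,0.045],
    [0.0004,0.0007,-0.005,0,0.045],
    [0.0004,0.0007,-0.009,0,0.045],
    [0.0004,0.0007,-0.013,0,0.045],
    [0.0004,0.0007,-0.017,0,0.045],
    [0.0004,0.0007,-0.02,0,0.045],
    [0.0004,0.0007,-0.02,0,0.045]
  ],
  "force": 30
}}

```text
clock: 17.1
tcp_pos: [0.5063, -0.189, 0.314]
orientation: [-2.58, 1.792, -0.001]
contact_force: [-3.9, -0.6, 2.1]
grip_width: 0.0513
gripper_force: 32.4
```

```bash
python3 st.py
```

```text
{'clock': 17.1, 'joints': [0.0676, 0.3701, 0.2154, 1.9757, -0.1078, 0.8061, -2.4412], 'tcp_pos': [0.5063, -0.189, 0.314], 'orientation': [-2.58, 1.7918, -0.0005], 'contact_force': [-3.8523, -0.6259, 2.0831], 'moment': [-0.2164, 0.9524, 0.0384], 'grip_width': 0.0513, 'gripper_force': 32.4141}
F tool [-0.76  3.83 -2.09] M tool [-0.968 -0.13  -0.038] yaw x -69.56
```

Rising freely. I'll shift a little more in tool y and lift on.

Emit:
{"fn": "carry_out", "kwargs": {
  "moves": [
    [0,0.0003,-0.003,0,0.045],
    [0,0.0004,-0.008,0,0.045],
    [0,0.0004,-0.014,0,0.045],
    [0,0.0004,-0.02,0,0.045],
    [0,0.0004,-0.026,0,0.045],
    [0,0.0004,-0.032,0,0.045],
    [0,0.0004,-0.038,0,0.045],
    [0,0.0004,-0.042,0,0.045]
  ]
}}

```text
clock: 17.9
tcp_pos: [0.506, -0.1892, 0.3561]
orientation: [-2.58, 1.792, -0.001]
contact_force: [0.6, -0.3, 0.8]
grip_width: 0.0514
gripper_force: 32.1
```

```bash
python3 st.py
```

```text
{'clock': 17.9, 'joints': [0.0562, 0.3132, 0.2268, 1.9412, -0.0891, 0.8957, -2.4569], 'tcp_pos': [0.506, -0.1892, 0.3561], 'orientation': [-2.5798, 1.7919, -0.0014], 'contact_force': [0.5987, -0.3169, 0.8129], 'moment': [0.0765, -0.0347, -0.0015], 'grip_width': 0.0514, 'gripper_force': 32.1457}
F tool [ 0.51 -0.45 -0.81] M tool [ 0.059 -0.06   0.002] yaw x -69.57
```

Emit:
{"fn": "carry_out", "kwargs": {
  "moves": [
    [0,0,-0.015,0,0.045],
    [0,0,-0.03,0,0.045],
    [0,0,-0.045,0,0.045],
    [0,0,-0.06,0,0.045],
    [0,0,-0.062,0,0.045],
    [0,0,-0.062,0,0.045],
    [-0.028,-0.01,-0.062,-0.1,0.045],
    [-0.056,-0.021,-0.062,-0.2,0.045]
  ]
}}

```text
clock: 18.7
tcp_pos: [0.5055, -0.1294, 0.4162]
orientation: [2.747, -1.523, -0.002]
contact_force: [0.1, 0.4, -0.8]
grip_width: 0.0511
gripper_force: 32.3
```

```bash
python3 st.py; python3 - <<'E'
from h import *
print("to view pose",totool([.52,.299,.418]))
E
```

```text
{'clock': 18.7, 'joints': [-0.0181, 0.2117, 0.1734, 1.9152, -0.0421, 1.0196, -2.4099], 'tcp_pos': [0.5055, -0.1294, 0.4162], 'orientation': [2.7466, -1.5233, -0.002], 'contact_force': [0.0943, 0.408, -0.7664], 'moment': [0.0601, -0.0034, -0.0266], 'grip_width': 0.0511, 'gripper_force': 32.2615}
F tool [-0.3  -0.3   0.77] M tool [ 0.035 -0.049  0.027] yaw x -58.03
to view pose [-0.35571808 -0.23917719 -0.00183871]
```

Emit:
{"fn": "carry_out", "kwargs": {
  "moves": [
    [-0.037,-0.025,0,-0.12,0.045],
    [-0.077,-0.052,0,-0.25,0.045],
    [-0.117,-0.079,0,-0.38,0.045],
    [-0.157,-0.106,0,-0.51,0.045],
    [-0.197,-0.133,0,-0.64,0.045],
    [-0.237,-0.16,0,-0.77,0.045],
    [-0.277,-0.187,0,-0.9,0.045],
    [-0.315,-0.212,0,-1.01,0.045]
  ]
}}

```text
clock: 19.5
tcp_pos: [0.5191, 0.2521, 0.4162]
orientation: [3.141, 0.002, -0.002]
contact_force: [2.0, 0.4, -0.0]
grip_width: 0.0516
gripper_force: 32.3
```

```bash
python3 st.py; python3 look.py w5; python3 - <<'E'
from h import *
print("to view pose",totool([.52,.299,.418]))
C=cam("wrist"); print(proj(C,[.609,.299,.07]))
E
```

```text
{'clock': 19.5, 'joints': [-0.4149, 0.3144, -0.1807, 1.7722, 0.063, 1.0619, -2.1871], 'tcp_pos': [0.5191, 0.2521, 0.4162], 'orientation': [3.1413, 0.0022, -0.0022], 'contact_force': [2.0026, 0.4425, -0.0397], 'moment': [0.0552, -0.057, 0.0183], 'grip_width': 0.0516, 'gripper_force': 32.2619}
F tool [ 2.   -0.44  0.04] M tool [ 0.055  0.057 -0.018] yaw x 0.08
{'clock': 19.5, 'joints': [-0.4149, 0.3144, -0.1807, 1.7722, 0.063, 1.0619, -2.1871], 'tcp_pos': [0.5191, 0.2521, 0.4162], 'orientation': [3.1413, 0.0022, -0.0022], 'contact_force': [2.0026, 0.4425, -0.0397], 'moment': [0.0552, -0.057, 0.0183], 'grip_width': 0.0516, 'gripper_force': 32.2619}
campos [0.6033 0.253  0.3863] fwd [-0.33   0.001 -0.944] nut px [958.  241.1]
to view pose [ 0.0031768  -0.0382464  -0.00143918]
[236.95520509  71.91407709]
```

View pics/w5.png

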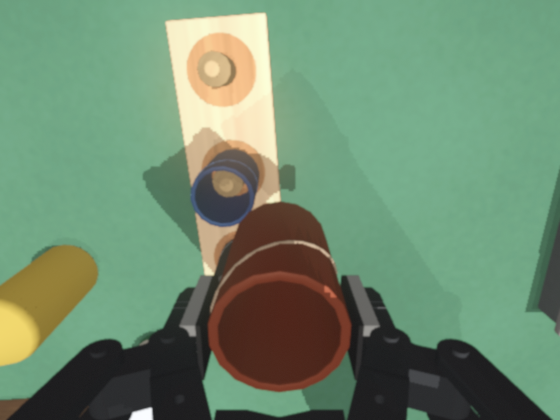

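The picture shows the free peg at about (213,69) in its orange ring at about (222,69), the blue spare next to it, and the sleeve upright in the pads. I'll move closer to centre, settle and measure the peg from both views.

Emit:
{"fn": "carry_out", "kwargs": {
  "moves": [
    [0,-0.013,0,0,0.045],
    [0,-0.026,0,0,0.045],
    [0,-0.038,0,0,0.045],
    [0,-0.038,0,0,0.045],
    [0,-0.038,0,0,0.045],
    [0,-0.038,0,0,0.045],
    [0,-0.038,0,0,0.045],
    [0,-0.038,0,0,0.045]
  ]
}}

```text
clock: 20.35
tcp_pos: [0.5199, 0.2874, 0.4174]
orientation: [3.141, -0.008, 0.0]
contact_force: [-0.3, 1.4, -1.1]
grip_width: 0.0513
gripper_force: 32.3
```

```bash
python3 st.py; python3 look.py w6; cat > peg.py <<'E'
from h import *
import pickle
for n in("w5","w6"):
    C=pickle.load(open(f"pics/{n}.pkl","rb")); im=cv2.imread(f"pics/{n}.png"); hsv=cv2.cvtColor(im,cv2.COLOR_BGR2HSV)
    u,v=proj(C,[.609,.296,.018]).astype(int); print(n,"expected",u,v,"hsv ring/rack/peg",hsv[max(v-30,0),u],hsv[max(v,0),min(u+42,559)])
    s=np.zeros(hsv.shape[:2],np.uint8); s[max(v-50,0):v+50,max(u-55,0):u+55]=1
    m=((hsv[...,0]>5)&(hsv[...,0]<16)&(hsv[...,1]>90)&(hsv[...,2]>120)).astype(np.uint8)*s
    cs,_=cv2.findContours(m,cv2.RETR_EXTERNAL,cv2.CHAIN_APPROX_NONE); c=max(cs,key=cv2.contourArea)
    e=cv2.fitEllipse(cv2.convexHull(c)); print("ring",np.round(e[0],1),np.round(e[1],1),"-> z.018",plane(C,*e[0],.018).round(4))
    g=cv2.medianBlur(cv2.cvtColor(im,cv2.COLOR_BGR2GRAY),3)*s
    h=cv2.HoughCircles(g,cv2.HOUGH_GRADIENT,1,5,param1=80,param2=10,minRadius=5,maxRadius=24)
    for q in (h[0][:6] if h is not None else []): print("circ",q.round(1),plane(C,q[0],q[1],.07).round(4))
E
python3 peg.py; python3 -c "
import cv2;im=cv2.imread('pics/w6.png');a=cv2.resize(im[0:150,200:340],None,fx=4,fy=4,interpolation=cv2.INTER_CUBIC);cv2.imwrite('pics/w6c.png',a)"
```

```text
{'clock': 20.35, 'joints': [-0.4615, 0.3414, -0.1889, 1.7314, 0.0718, 1.0754, -2.2499], 'tcp_pos': [0.5199, 0.2874, 0.4174], 'orientation': [3.1414, -0.0082, 0.0003], 'contact_force': [-0.2637, 1.4158, -1.1174], 'moment': [0.0601, 0.036, -0.0273], 'grip_width': 0.0513, 'gripper_force': 32.2686}
F tool [-0.27 -1.41  1.12] M tool [ 0.06  -0.036  0.027] yaw x -0.3
{'clock': 20.35, 'joints': [-0.4615, 0.3414, -0.1889, 1.7314, 0.0718, 1.0754, -2.2499], 'tcp_pos': [0.5199, 0.2874, 0.4174], 'orientation': [3.1414, -0.0082, 0.0003], 'contact_force': [-0.2637, 1.4158, -1.1174], 'moment': [0.0601, 0.036, -0.0273], 'grip_width': 0.0513, 'gripper_force': 32.2686}
campos [0.6042 0.2878 0.3877] fwd [-0.328  0.003 -0.945] nut px [1011.2  237.8]
w5 expected 233 75 hsv ring/rack/peg [ 15 111 246] [ 65  64 175]
ring [228.3  68.4] [49.3 72.1] -> z.018 [0.6154 0.3004 0.018 ]
circ [216.5  67.5  20. ] [0.6143 0.3029 0.07  ]
circ [207.5  68.5  22.1] [0.6136 0.3101 0.07  ]
circ [220.5  70.5  15.1] [0.6121 0.2999 0.07  ]
circ [215.5  75.5  13. ] [0.6084 0.304  0.07  ]
circ [225.5  76.5   8.2] [0.6077 0.2961 0.07  ]
circ [207.5  63.5  10.6] [0.6173 0.3099 0.07  ]
w6 expected 270 77 hsv ring/rack/peg [ 15 114 241] [ 68  71 168]
ring [261.5  71.5] [60.9 70.9] -> z.018 [0.6144 0.3045 0.018 ]
circ [256.5  70.5  18. ] [0.6137 0.3062 0.07  ]
circ [249.5  80.5  22.3] [0.6063 0.312  0.07  ]
circ [259.5  75.5  13.1] [0.61   0.3039 0.07  ]
circ [251.5  67.5  12.2] [0.616  0.3101 0.07  ]
circ [249.5  75.5  11.8] [0.61   0.3118 0.07  ]
circ [248.5  57.5  18.8] [0.6233 0.3122 0.07  ]
```

View pics/w6c.png

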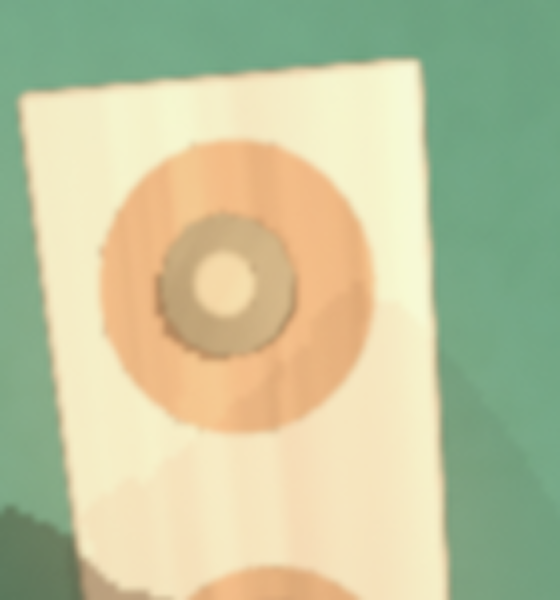

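The crop shows the ring spanning (225.5..293.5, 34.5..108.5) in full pixels, centre (259.5,71.5). The peg's top disc is at (256.3,71).

```bash
python3 - <<'E'
from h import *
import pickle
A,B=[pickle.load(open(f"pics/{n}.pkl","rb")) for n in("w5","w6")]
print("ring",plane(A,222,69,.018).round(4),plane(B,259.5,71.5,.018).round(4))
print("top",plane(A,213,69,.07).round(4),plane(B,256.3,71,.07).round(4))
o=r.get_obs();print(o["tcp_pos"],totool([.6140,.3055,.07]).round(4))
E
```

```text
ring [0.6149 0.3061 0.018 ] [0.6144 0.3064 0.018 ]
top [0.6132 0.3058 0.07  ] [0.6134 0.3063 0.07  ]
[0.51984981 0.28756657 0.41740908] [ 0.094  -0.0184  0.3474]
```

Emit:
{"fn": "carry_out", "kwargs": {
  "moves": [
    [0.03,-0.006,0,0,0.045],
    [0.06,-0.012,0,0,0.045],
    [0.09,-0.018,0,0,0.045],
    [0.095,-0.019,0.02,0,0.045],
    [0.095,-0.019,0.045,0,0.045],
    [0.095,-0.019,0.07,0,0.045],
    [0.095,-0.019,0.09,0,0.045],
    [0.095,-0.019,0.09,0,0.045]
  ]
}}

```text
clock: 21.2
tcp_pos: [0.6139, 0.3058, 0.3239]
orientation: [3.138, -0.007, -0.008]
contact_force: [-0.3, -1.3, -1.3]
grip_width: 0.0515
gripper_force: 32.3
```

```bash
python3 st.py
```

```text
{'clock': 21.2, 'joints': [-0.4443, 0.5771, -0.1578, 1.5869, 0.1023, 0.9919, -2.2086], 'tcp_pos': [0.6139, 0.3058, 0.3239], 'orientation': [3.1384, -0.0067, -0.0083], 'contact_force': [-0.3243, -1.3373, -1.2755], 'moment': [0.0187, 0.0077, 0.0232], 'grip_width': 0.0515, 'gripper_force': 32.259}
F tool [-0.31  1.33  1.28] M tool [ 0.019 -0.008 -0.023] yaw x -0.25
```

Emit:
{"fn": "carry_out", "kwargs": {
  "moves": [
    [0.001,0,0.012,0,0.045],
    [0.001,0,0.026,0,0.045],
    [0.001,0,0.04,0,0.045],
    [0.001,0,0.054,0,0.045],
    [0.001,0,0.066,0,0.045],
    [0.001,0,0.072,0,0.045],
    [0.001,0,0.072,0,0.045],
    [0.001,0,0.072,0,0.045]
  ]
}}

```text
clock: 22.0
tcp_pos: [0.616, 0.3068, 0.2556]
orientation: [-3.141, 0.007, -0.001]
contact_force: [-0.2, 0.5, -0.1]
grip_width: 0.051
gripper_force: 32.3
```

```bash
python3 st.py
```

```text
{'clock': 22.0, 'joints': [-0.449, 0.6551, -0.1508, 1.6256, 0.1201, 0.8696, -2.2215], 'tcp_pos': [0.616, 0.3068, 0.2556], 'orientation': [-3.1414, 0.0065, -0.0006], 'contact_force': [-0.1838, 0.4667, -0.1339], 'moment': [0.0024, -0.0061, 0.0042], 'grip_width': 0.051, 'gripper_force': 32.271}
F tool [-0.19 -0.47  0.13] M tool [ 0.002  0.006 -0.004] yaw x -0.24
```

Emit:
{"fn": "carry_out", "kwargs": {
  "moves": [
    [-0.001,0,0.002,0,0.045],
    [-0.001,0,0.004,0,0.045],
    [-0.001,0,0.006,0,0.045],
    [-0.001,0,0.008,0,0.045],
    [-0.001,0,0.01,0,0.045],
    [-0.001,0,0.011,0,0.045],
    [-0.001,0,0.012,0,0.045],
    [-0.001,0,0.012,0,0.045]
  ]
}}

```text
clock: 22.8
tcp_pos: [0.6148, 0.3066, 0.2431]
orientation: [3.141, -0.007, -0.0]
contact_force: [-0.7, -0.1, 0.1]
grip_width: 0.0516
gripper_force: 32.3
```

Emit:
{"fn": "carry_out", "kwargs": {
  "moves": [
    [0,0,0.0003,0,0.045],
    [0,0,0.0006,0,0.045],
    [0,0,0.0009,0,0.045],
    [0,0,0.0012,0,0.045],
    [0,0,0.0015,0,0.045],
    [0,0,0.0015,0,0.045],
    [0,0,0.0015,0,0.045],
    [0,0,0.0015,0,0.045]
  ]
}}

```text
clock: 23.6
tcp_pos: [0.6148, 0.3066, 0.2418]
orientation: [-3.142, 0.007, -0.0]
contact_force: [-0.4, -0.4, -1.0]
grip_width: 0.0514
gripper_force: 32.3
```

Emit:
{"fn": "carry_out", "kwargs": {
  "moves": [
    [0,0,0.0003,0,0.045],
    [0,0,0.0006,0,0.045],
    [0,0,0.0009,0,0.045],
    [0,0,0.0012,0,0.045],
    [0,0,0.0015,0,0.045],
    [0,0,0.0015,0,0.045],
    [0,0,0.0015,0,0.045],
    [0,0,0.0015,0,0.045]
  ]
}}

```text
clock: 24.4
tcp_pos: [0.6149, 0.3066, 0.2404]
orientation: [-3.142, 0.007, -0.0]
contact_force: [-0.6, -0.4, 0.6]
grip_width: 0.0509
gripper_force: 32.4
```

Emit:
{"fn": "carry_out", "kwargs": {
  "moves": [
    [0,0,0.0003,0,0.045],
    [0,0,0.0006,0,0.045],
    [0,0,0.0009,0,0.045],
    [0,0,0.0012,0,0.045],
    [0,0,0.0015,0,0.045],
    [0,0,0.0015,0,0.045],
    [0,0,0.0015,0,0.045],
    [0,0,0.0015,0,0.045]
  ]
}}

```text
clock: 25.2
tcp_pos: [0.6149, 0.3066, 0.2403]
orientation: [-3.142, 0.007, -0.001]
contact_force: [-4.5, -1.3, 11.8]
grip_width: 0.0515
gripper_force: 33.2
```

It's standing on the rack: contact at z≈0.2403 as expected. I'll relieve the press, open and rise.

Emit:
{"fn": "carry_out", "kwargs": {
  "moves": [
    [0,0,-0.001,0,0.045],
    [0,0,-0.001,0,0.054],
    [0,0,-0.001,0,0.06],
    [0,0,-0.001,0,0.07],
    [0,0,-0.001,0,0.085],
    [0,0,-0.001,0,0.085],
    [0,0,-0.001,0,0.085],
    [0,0,-0.001,0,0.085]
  ]
}}

```text
clock: 26.0
tcp_pos: [0.6148, 0.3067, 0.2398]
orientation: [-3.142, 0.007, -0.0]
contact_force: [-0.1, -0.6, -0.5]
grip_width: 0.0846
gripper_force: 0.0
```

Emit:
{"fn": "carry_out", "kwargs": {
  "moves": [
    [0,0,-0.01,0,0.085],
    [0,0,-0.03,0,0.085],
    [0,0,-0.06,0,0.085],
    [0,0,-0.09,0,0.085],
    [0,0,-0.12,0,0.085],
    [0,0,-0.14,0,0.085],
    [-0.03,0,-0.15,0,0.085],
    [-0.06,0,-0.15,0,0.085]
  ]
}}

```text
clock: 26.8
tcp_pos: [0.5549, 0.3069, 0.3927]
orientation: [-3.139, 0.009, -0.006]
contact_force: [-0.9, 0.5, 1.0]
grip_width: 0.0848
gripper_force: 0.0
```

```bash
python3 look.py w7; python3 - <<'E'
from h import *
C=cam("wrist"); im=cv2.imread("pics/w7.png")
hsv=cv2.cvtColor(im,cv2.COLOR_BGR2HSV)
u,v=proj(C,[.614,.306,.098]); print("exp rim",u,v)
m=(((hsv[...,0]<9)|(hsv[...,0]>172))&(hsv[...,1]>110)&(hsv[...,2]>40)).astype(np.uint8)
cs,_=cv2.findContours(m,cv2.RETR_EXTERNAL,cv2.CHAIN_APPROX_NONE)
for c in cs:
    if cv2.contourArea(c)>300: print(cv2.contourArea(c),np.round(cv2.fitEllipse(c),1) if 0 else [np.round(q,1) for q in cv2.fitEllipse(c)],cv2.boundingRect(c), plane(C,*cv2.fitEllipse(c)[0],.098).round(4))
for n in ("scene","top"): cv2.imwrite(f"pics/{n}1.png",r.grab_frame(n)[:,:,::-1])
for n in ("scene","top"):
    a,b=cv2.imread(f"pics/{n}0.png"),cv2.imread(f"pics/{n}1.png"); d=cv2.absdiff(a,b).max(2)>50
    x=cv2.connectedComponentsWithStats(cv2.morphologyEx(d.astype(np.uint8),cv2.MORPH_OPEN,np.ones((3,3))))[2]; print(n,[s.tolist() for s in x[1:] if s[4]>25][:14])
E
```

```text
{'clock': 26.8, 'joints': [-0.4709, 0.4273, -0.1782, 1.6631, 0.085, 1.054, -2.2514], 'tcp_pos': [0.5549, 0.3069, 0.3927], 'orientation': [-3.1391, 0.0087, -0.0063], 'contact_force': [-0.9433, 0.4716, 0.952], 'moment': [0.0161, 0.0066, -0.0025], 'grip_width': 0.0848, 'gripper_force': 0.0}
campos [0.6393 0.3073 0.3632] fwd [-0.324  0.006 -0.946] nut px [1085.9  308. ]
exp rim 284.2706052447199 113.23859772962588
scene [[177, 0, 20, 25, 354], [209, 0, 27, 16, 129], [367, 0, 36, 87, 2175], [332, 25, 26, 13, 130], [183, 35, 5, 8, 34], [186, 48, 17, 7, 78], [401, 54, 12, 29, 224], [180, 56, 23, 36, 454], [205, 73, 13, 18, 165], [375, 110, 18, 8, 109], [396, 125, 6, 12, 60], [342, 142, 66, 156, 3392], [208, 154, 145, 24, 1311], [375, 262, 39, 41, 970]]
top [[109, 144, 67, 99, 2181], [169, 170, 25, 31, 411], [177, 214, 28, 36, 483], [180, 229, 5, 9, 34], [209, 242, 8, 5, 34], [481, 248, 79, 117, 3321], [190, 255, 30, 65, 1214], [422, 259, 6, 9, 40], [465, 264, 28, 20, 281], [199, 304, 55, 61, 1844], [257, 322, 11, 15, 108], [286, 326, 25, 35, 404], [426, 335, 48, 28, 360], [187, 337, 31, 39, 523]]
```

```bash
python3 - <<'E'
from h import *
import pickle
C=pickle.load(open("pics/w7.pkl","rb"))
im=cv2.imread("pics/w7.png"); hsv=cv2.cvtColor(im,cv2.COLOR_BGR2HSV)
m=(((hsv[...,0]<13)|(hsv[...,0]>170))&(hsv[...,1]>90)&(hsv[...,2]>30)).astype(np.uint8)
n,l,s,_=cv2.connectedComponentsWithStats(m); print([q.tolist() for q in s[1:] if q[4]>80])
for z in(.018,.098): print(z,proj(C,[.614,.306,z]).round(1),[proj(C,[.614+dx,.306+dy,z]).round(0).tolist() for dx,dy in((.026,0),(-.026,0),(0,.026),(0,-.026))])
for row in range(20,240,14): print(row,' '.join('%d/%d/%d'%tuple(hsv[row,c]) for c in range(190,390,18)))
E
```

```text
[[244, 85, 73, 75, 1192]]
0.018 [282.3 114.6] [[282.0, 84.0], [282.0, 144.0], [253.0, 115.0], [311.0, 114.0]]
0.098 [282.7 123.3] [[283.0, 84.0], [283.0, 160.0], [245.0, 123.0], [320.0, 123.0]]
20 72/81/177 72/79/180 72/79/180 72/77/181 71/78/180 72/78/177 72/78/177 71/82/175 71/80/175 71/82/175 72/83/172 71/81/173
34 72/79/181 71/78/180 71/76/181 71/77/183 71/77/182 71/78/180 72/78/177 71/78/176 71/79/174 72/83/173 71/82/174 72/79/177
48 71/77/179 71/77/182 70/74/183 70/74/182 70/74/183 71/76/179 71/76/181 71/79/178 71/81/174 71/81/173 71/79/177 71/82/175
62 71/77/179 70/73/181 69/69/184 68/67/183 41/49/188 20/60/242 25/45/255 30/39/255 71/80/176 71/80/175 71/80/176 71/81/176
76 70/74/179 69/69/182 39/51/181 26/44/255 30/39/255 24/49/255 27/43/255 29/39/255 70/77/176 71/78/177 71/79/174 71/80/176
90 70/74/180 68/68/181 66/61/180 26/44/255 11/116/194 12/134/183 11/110/211 29/40/255 69/74/178 70/78/176 71/79/178 72/79/178
104 70/74/179 68/68/181 65/61/181 17/76/215 15/111/244 19/90/205 15/122/172 19/69/253 68/69/180 70/74/176 71/78/177 71/79/178
118 70/74/178 68/67/180 65/61/181 11/11
[... 389 characters left out ...]
5/255 14/98/218 19/61/255 21/55/255 41/50/183 67/66/171 69/73/179 72/77/179
174 69/82/124 66/71/125 60/57/125 16/81/195 17/81/199 17/80/201 19/65/249 21/57/250 36/51/179 66/64/172 69/74/176 71/77/181
188 71/83/123 67/75/123 63/62/123 17/76/211 17/80/198 14/122/178 15/120/166 18/77/206 22/59/222 66/64/171 69/74/170 71/78/179
202 70/84/122 68/77/123 65/68/123 17/77/210 14/123/176 176/23/88 8/33/93 15/115/222 22/58/225 67/67/172 70/73/171 71/78/170
216 70/84/121 69/79/122 67/72/121 17/78/194 13/120/161 118/33/102 175/18/85 13/106/180 22/56/246 68/67/171 69/72/170 71/78/171
230 70/85/123 69/82/122 69/75/119 42/56/124 6/46/105 17/94/147 18/88/211 113/49/110 23/51/249 68/69/170 70/74/170 71/79/172
```

```bash
cat > asc.py <<'E'
from h import *
import sys
def asc(f,x0,x1,y0,y1,sx,sy):
    h=cv2.cvtColor(cv2.imread(f),cv2.COLOR_BGR2HSV).astype(int); print(f)
    for y in range(y0,y1,sy):
        s=''
        for x in range(x0,x1,sx):
            H,S,V=h[y,x]
            s+='#' if V<60 else 'B' if 95<H<135 and S>60 else 'R' if (H<9 or H>170) and S>90 else 'o' if H<17 and S>95 else '.' if 40<H<95 and S>45 else 'w' if H<40 and V>150 else 'p' if H<40 and S>60 else '-'
        print('%3d '%y+s)
E
python3 - <<'E'
from asc import asc
asc("pics/w7.png",150,420,40,400,4,8)
asc("pics/top1.png",150,230,160,260,1,3)
import cv2
h=cv2.cvtColor(cv2.imread("pics/w5.png"),cv2.COLOR_BGR2HSV); print([h[y,x].tolist() for x,y in((280,230),(280,330),(280,380),(215,320),(223,218),(256,165))])
E
```

```text
pics/w7.png
 40 ....................................................................
 48 ....................................................................
 56 ....................................................................
 64 .......................wwwwwwwwwwwwwwwwwwwwwww......................
 72 ...................wwwwwwwwwwwwwwwwwwwwwwwwwww......................
 80 ....................wwwwwwwwwwwooooowwwwwwwwww......................
 88 ....................wwwwwwwoooooooooooowwwwwww......................
 96 ....................wwwwwwoooowoooooooooowwwww......................
104 ....................wwwwwoooooowwwwwoooooowwww......................
112 .....................wwwooooowwwwwwwwooooowwww......................
120 .....................wwwooooowwwwwwwwwoooowwww......................
128 .....................wwwoooooowwwwwwwooooowwww......................
136 .....................wwwwoooooooowwoooooowwwww......................
144 .....................wwwwwooooooooooooooowwwww......................
152 ......................wwwwwoooooooooooowwwwwww................
[... 4488 characters left out ...]
.................
241 ..........--------------------------------------------###############...........
244 ...........-------------------------------------#########################.......
247 .............#----------------------------#################################.....
250 ...............-----------------------################------------###########...
253 .................-----------------#############--------------------##########...
256 ..................-------------###########---------------------------########...
259 .....................-------###########-------------------------------######....
[[9, 144, 83], [7, 170, 78], [7, 163, 78], [7, 162, 120], [112, 65, 71], [13, 69, 107]]
```

```bash
python3 - <<'E'
from h import *
from asc import asc
S=cam("scene"); print("peg base/rim in scene",proj(S,[.614,.306,.018]).round(1),proj(S,[.614,.306,.098]).round(1))
for f in ("pics/scene0.png","pics/scene1.png"): asc(f,320,410,225,310,1,3)
T=cam("top"); print("top",proj(T,[.614,.306,.018]).round(1),proj(T,[.614,.306,.098]).round(1), "spindle",proj(S,[.506,-.188,.066]).round(0),proj(S,[.506,-.188,.146]).round(0))
asc("pics/scene1.png",215,275,160,215,1,3)
E
```

```text
peg base/rim in scene [351.3 289.3] [353.5 266.1]
pics/scene0.png
225 ..............................................................-----.......................
228 .........................................................--##-#--######--.................
231 .........................................................---#####--######--...............
234 .........................................................-----------------................
237 .........................................................#####-##########.................
240 ........................................................##########-##--##.................
243 ...........................................BBBBBBBBBBBBBBBB-#####-.-####..................
246 ..........................................BBBBBBBBBBBBBBBBBBB-#--#######pwww..............
249 ..........................................BBBBBBBBBBBBBBBBBBBB##--##.##pwwwwwwwwwww.......
252 ..........................................BBBBBBBBBBBBBBBBBB-#--#------pooowwwwwwww.......
255 ..........................................B-BBBB--BBBBBBBBB-#-----###pooooowwwww
[... 5106 characters left out ...]
www---wwwwww-#----------wwwwwwwwwwwwwwwwwwwwwwwwww
187 wwwwwwww---wwwwwwwwwww----------#-wwwwwwwwwwwwwwwwwwwwwwwwww
190 ww----wwwwwwwwwwwwwwww-------------wwwwwwwwwwwwwwwwwwwwwwwww
193 -wwwwwwwwwwwwwwwwwwwwww------------wwwwwwwwwwwwwwwwwwwwwwwww
196 wwwwwwwwwwwwwwwww-wwwwww--------------wwwwww-wwwwwwwwwwwwwww
199 wwwwwwwwwwwwwwwwwwww-#-----ww--------#-wwwwwwwwwwwwwwwwwwwww
202 wwwwwwwwwwwwww-wwwwwww--------------wwwwwww-wwwwwwwwwwwwwwww
205 wwwwwwwwwwwwwwww--wwwwwwwwwwwwwwwwwwwww--wwwwwwwwwwwwwwwwwww
208 wwwwwwwwwwwwwwwwwwwwwwwwwwwwwwwwwwwwwwwwwwwwwwwwwwwwwwwwwwww
211 wwwwwwwwwwwwwwwwwwwwwwwwwwwwwwwwwwwwwwwwwwwwwwwwwwwwwwwwwwww
214 wwwwwwwwwwwwwwwwwwwwwwwwwwwwwwwwwwwwwwwwwwwwwwwwwwwwwwwwwwww
```

The scene image shows the sleeve standing on the free peg: rim at (354,267) against a predicted (353.5,266.1), and base at about (352,294). The drum is bare, the spares haven't moved and the arm is clear.

```bash
python3 -c "
from bench import r
print(r.get_obs()['clock'], r.get_obs()['qvel'].round(3)); print(r.hand_in())"
```

```text
26.95 [ 0.015  0.033  0.031 -0.043  0.012 -0.007  0.008]
the job is handed in; nothing more can be done
None
```

The worn sleeve is standing upright on the free peg, set down under contact. The nut is still on its thread, undone about 2.9 rad. The job is handed in at 27 s; the first test pull reached 37 N, harder than the gentle pull asked for, though the sleeve did not come off.

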